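Sweep screw caps off the stand into the tray

ROBOT

A 6-joint arm with a two-finger parallel gripper is mounted at the origin on the work surface. World frame = base frame: x ahead of the robot, y to its left, z up, the work surface at z = 0. Lengths are in m, angles in rad, forces in N, time in s.
With the tool pointing down it reaches from about 0.4 to 0.825 m from the base axis. Payload 7 kg.
Tool frame: the origin (TCP) lies at the centre of the arm's flange, where the gripper is bolted on; the fingertips stand 178 mm ahead of it and the grasp point (between the pads) lies 159 mm ahead of it (hold_point_z is the distance from the TCP to the grasp point, in m); z points along the fingers, y is the line along which they close (so a half turn about z gives the same grasp; the last joint's range is limited). The gripper opens to 88 mm and grips with 3 to 60 N. Pads are 19 mm wide; open, the fingers measure 130 mm over their backs; the gripper's body (78 mm by 193 mm) begins 47 mm behind the grasp point.
Start: joints at [1.604, 0.359, 0.012, 0, -1.224, -0.288], TCP at [0.17, 0.653, 0.405] pointing down, gripper open.
Joint ranges: [-3.07, 3.07], [-1.43, 2.12], [-1.02, 1.25], [-3.03, 1.67], [-3.05, -0], [-3.03, 3.03]. Speed limits (rad/s): [2.39, 2.39, 3.01, 3.14, 3.14, 3.14].

INTERFACE

Orientations are given as a unit quaternion [x, y, z, w].
In Python, from bench import * gives the robot as it stands.
- The arm moves only by the tool send_rows, never from a script. Its argument "increments" is a list of rows, each an object of numbers: "gripper": the finger opening in cm, from 0 to 8.76; "dx", "dy", "dz": the shift along the tool's x, y, z in cm; "twist": the turn about the tool's z in rad. A call has exactly 10 rows; each row is the pose to reach, as a shift and turn from the pose commanded when the call began, along the tool's axes at that moment; what a row does not reach only later rows make up. A row lasts 1/8 s, in which the tool goes at most 62.5 mm and 10.7 degrees, less where a joint would pass 70% of its speed; a pose out of reach is approached as far as the arm can. A call with a gripper value outside its range is refused whole. The fingers move at their own pace and stop on an object; the grip force is fixed at half the most. Time passes only in rows, so rows that repeat a pose let the fingers close, or fill a call up. It gives the time, the measured TCP pose, the force, the opening and the grip force at its end, in the units of the state.
- get_state(): the state, without advancing time (a new reading comes with each control period).
- camera(name): name is "scene" or "top"; returns a dict with "image" (400x640x3 uint8, red, green, blue), "range_z" (400x640 float32, m along the optical axis (not along the pixel's ray), 0 where there is no reading), "mtx" (3x3 intrinsics, pixels), "R" (3x3) and "t" (3): a world point X has camera coordinates R X + t. Camera axes: x right, y down, z forward; pixel columns grow to the right and rows downward; lengths in m; the calibration is good to about 2 mm. A picture is of the moment at which its call begins.
- finish_job(): hands the job in; it is judged then, once.
The state is a dict: "time_s": time; "joint_positions": joint angles; "joint_vel": joint speeds; "tau": joint torques, N m; "position": TCP position; "orientation": TCP orientation; "wrist_force": force on the tool from outside, world axes, zero at the start; "torque": the same for the moment, N m; "width": finger opening in m; "grip_force": force on a finger pad.
Only numpy, scipy, OpenCV 4.12 (cv2) and the standard library are available. Lean on these libraries where they do the work, as an engineer would, in place of code of your own. Each camera call takes 0.05 s, during which the arm holds its last target. There are 200 camera calls.

TASK

Clear the steel stand: with the fingertips, sweep all four hexagonal screw caps along the deck and off its open end into the tray that is tucked under that end. Only push them: do not pick any of them up. Leave the small jar on the deck and the rack, bottle and beaker around the stand standing where they are.

Things in the scene. Friction and masses are not known exactly. Their poses are not given: they have to be found in the camera images.
- cap1: black plastic screw cap, a solid flat hexagon 26 mm across flats (30 mm over the corners), 14 mm tall, any yaw, about 14 g; origin on its axis (z) at mid-height; starts flat and loose on the stand's deck, near lane (between the jar and the near rim), right half as seen from the robot
- cap2: black plastic screw cap, a solid flat hexagon 26 mm across flats (30 mm over the corners), 14 mm tall, any yaw, about 14 g; origin on its axis (z) at mid-height; starts flat and loose on the stand's deck, near lane, left half as seen from the robot
- cap3: black plastic screw cap, a solid flat hexagon 26 mm across flats (30 mm over the corners), 14 mm tall, any yaw, about 14 g; origin on its axis (z) at mid-height; starts flat and loose on the stand's deck, far lane (between the jar and the far rim), right half as seen from the robot
- cap4: black plastic screw cap, a solid flat hexagon 26 mm across flats (30 mm over the corners), 14 mm tall, any yaw, about 14 g; origin on its axis (z) at mid-height; starts flat and loose on the stand's deck, far lane, left half as seen from the robot
- stand: low steel stand, fixed. Flat deck 236 (its x) by 280 mm (its y), its surface 50 mm above the origin, which is on the bench under the deck's centre. Rims 6 mm high, 4 mm thick along the near (-x) and far (+x) edges; both ends (y = -140 and +140 mm) are open, without a rim. x points away from the robot, y to the left, turned by up to 0.2 rad
- tray: open aluminium tray, fixed on the bench at the stand's left or right end (varies), square to it: 220 (x) by 150 mm (y, along the stand's y), walls 32 mm high, 4 mm thick. Origin: centre of its underside, 197 mm from the stand's centre along the stand's y. Its nearer wall is tucked 18 mm below the deck and 18 mm in from the deck's end, so what goes over that end drops in
- jar: small closed glass jar, 36 mm across, 50 mm tall, about 100 g, standing loose on the deck between the two lanes of caps; origin at the centre of its underside
- rack: white plastic rack of ten short glass vials with grey caps, 160 mm (x) by 60 mm (y), 103 mm tall over the caps, loose on the bench off the stand's other open end, 27 mm clear of it; origin at the centre of its underside
- bottle: white plastic bottle, 56 mm across, 120 mm tall, loose on the bench beyond the stand's far rim; origin at the centre of its underside
- beaker: empty glass beaker, 60 mm across, 65 mm tall, loose on the bench beyond the stand's far rim; origin at the centre of its underside

How it is judged:
By the outcome, as a careful person would: the job done as asked, in the order asked, and still so for the second after the job is handed in, with the robot touching nothing.
It also fails if it takes over 61 s, if anything falls off the work surface, if the arm or the gripper's body presses on something with over 40 N, if the wrist force passes 120 N, or if a joint passes its speed limit or range.

## Working session

There is one attempt and no reset: what is moved stays moved. The work goes in short steps, Python scripts to look and compute and a tool call to move; the robot and the scene stay as the last step left them, time stands still between calls to the robot, and variables do not carry over. Pictures are saved under pics/ and viewed, at most 10 in all, crops included, and the job is handed in when it is done.

Besides the shell and the picture viewer there is one more tool, called after "Emit:" in YAML: its name, and indented under it one key for each argument. send_rows: Moves the arm, as the interface text tells. Its arguments: {"type":"object","properties":{"increments":{"type":"array"}},"required":["increments"]}

```bash
mkdir -p pics; ls; python3 - <<'E'
from bench import *
import cv2,numpy as np
s=get_state();print({k:s[k] for k in('time_s','position','orientation','width','joint_positions')})
for n in('top','scene'):
    c=camera(n);cv2.imwrite(f'pics/{n}0.png',c['image'][:,:,::-1]);np.savez(f'/tmp/{n}0.npz',**c)
    print(n,c['mtx'].tolist(),(-c['R'].T@c['t']).round(3),c['R'].round(3).tolist())
E
```

```text
pics
{'time_s': 0.0, 'position': array([0.17007717, 0.65303041, 0.40374386]), 'orientation': array([ 9.91889634e-01, -1.27099525e-01, -2.32176682e-05,  8.14798103e-04]), 'width': 0.08756712684476572, 'joint_positions': array([ 1.60411780e+00,  3.59380174e-01,  1.10881085e-02, -3.26094545e-04,
       -1.22410543e+00, -2.88098984e-01])}
top [[471.6674234700914, 0.0, 320.713167329692], [0.0, 471.6674234700914, 197.15479382307456], [0.0, 0.0, 1.0]] [0.474 0.01  0.833] [[-0.028, -0.999, -0.042], [-0.984, 0.035, -0.174], [0.175, 0.036, -0.984]]
scene [[376.19954814582155, 0.0, 316.8679717534149], [0.0, 376.19954814582155, 200.29015957768667], [0.0, 0.0, 1.0]] [1.008 0.339 0.657] [[-0.634, 0.773, -0.003], [0.59, 0.482, -0.648], [-0.5, -0.413, -0.761]]
```

View pics/top0.png

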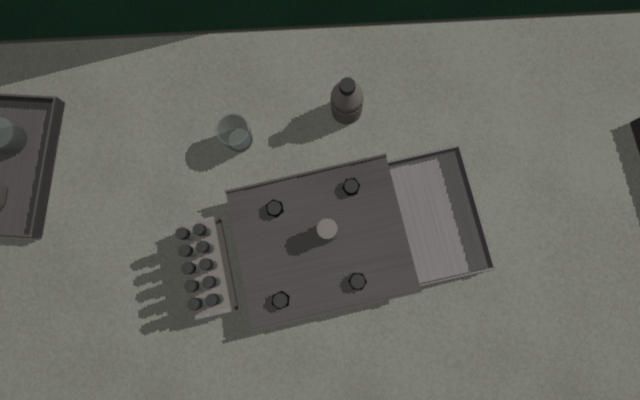

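View pics/scene0.png

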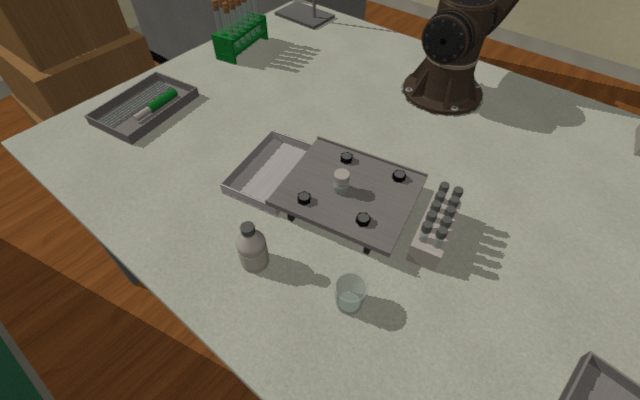

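The top view shows the stand yawed a little, with the tray off its right (-y) end. Caps are at about (357,282), (280,300), (351,187) and (274,208). The jar is at (327,229), bottle (347,100), beaker (235,133) and rack (205,268). The scene view agrees with this.

```bash
cat > h.py <<'E'
import numpy as np,cv2
def ray(c,px,z):
    p=np.atleast_2d(px).astype(float);R=c['R'];o=-R.T@c['t']
    d=np.c_[p,np.ones(len(p))]@np.linalg.inv(c['mtx']).T@R
    return o+d*((z-o[2])/d[:,2])[:,None]
def blobs(c,thr=30,amin=60,amax=600):
    g=c['image'].max(2);m=(g<thr).astype(np.uint8)
    m=cv2.morphologyEx(m,cv2.MORPH_CLOSE,np.ones((5,5),np.uint8))
    n,l,st,ce=cv2.connectedComponentsWithStats(m)
    return [(ce[i],st[i]) for i in range(1,n) if amin<st[i,4]<amax]
E
python3 - <<'E'
from h import *
T=dict(np.load('/tmp/top0.npz'));S=dict(np.load('/tmp/scene0.npz'))
for c,n in((T,'top'),(S,'scene')):
    for ce,st in blobs(c,40,40): print(n,ce.round(1),st,ray(c,ce,.057)[0].round(3))
print('jar',ray(T,[327,229],.10).round(3),ray(S,[342,175],.10).round(3))
print('deck corners',ray(T,[[228,191],[386,157],[421,289],[248,330]],.056).round(3).tolist())
# heights/points from depth
def cloud(c):
    v,u=np.mgrid[:400,:640];z=c['range_z'];P=np.stack([(u-c['mtx'][0,2])/c['mtx'][0,0]*z,(v-c['mtx'][1,2])/c['mtx'][1,1]*z,z],-1)
    return (P-c['t'])@c['R']
P=cloud(T)
for n,(u,v) in dict(deck=(310,270),jar=(327,228),cap1=(357,282),cap2=(280,300),cap3=(351,187),cap4=(274,208),bottop=(347,86),rack=(206,265),tray=(430,220)).items(): print(n,P[v,u].round(3))
# stand: deck pixels by height
ok=(T['range_z']>0)&(abs(P[...,2]-.05)<.006);m=ok.astype(np.uint8);m[:,:215]=0;m[:,450:]=0
m=cv2.morphologyEx(cv2.morphologyEx(m,cv2.MORPH_CLOSE,np.ones((25,25))),cv2.MORPH_OPEN,np.ones((9,9)))
n,l,st,_=cv2.connectedComponentsWithStats(m);i=1+st[1:,4].argmax()
q=P[(l==i)&ok][:,:2].astype(np.float32);r=cv2.minAreaRect(q*1000);print('stand',r)
for n,c in(('top',T),('scene',S)):
    Q=cloud(c);k=(c['range_z']>0)&(Q[...,2]>.085)&(Q[...,2]<.16)&(Q[...,0]>.3)&(Q[...,0]<.9)&(abs(Q[...,1])<.4)
    nn,l,st,ce=cv2.connectedComponentsWithStats(k.astype(np.uint8))
    for i in range(1,nn):
        if st[i,4]>15:
            a=Q[l==i];print(n,st[i],a.min(0).round(3),a.max(0).round(3))
E
```

```text
top [25.6 99. ] [  0  96  53   7 199] [0.808 0.561 0.057]
top [636.3 131.1] [631 118   9  34 171] [ 0.704 -0.49   0.057]
top [349.7 190.2] [342 183  18  13  67] [ 0.621 -0.01   0.057]
top [274.7 210.9] [266 202  17  15  70] [0.591 0.117 0.057]
scene [475.    1.4] [454   0  40   5 143] [-0.533 -0.15   0.057]
scene [157.8  57.4] [151  51  16  12  96] [ 0.476 -0.737  0.057]
scene [421.6  86.4] [414  73  14  23 116] [ 0.101 -0.025  0.057]
scene [345.8 160.4] [341 157  11   7  48] [ 0.478 -0.011  0.057]
scene [398.5 178.4] [393 173  13   9  55] [0.451 0.113 0.057]
scene [303.8 201.3] [298 198  12   7  54] [ 0.633 -0.005  0.057]
scene [362.5 223.1] [356 219  14   8  59] [0.602 0.122 0.057]
jar [[0.553 0.029 0.1  ]] [[0.556 0.034 0.1  ]]
deck corners [[0.628, 0.196, 0.056], [0.676, -0.073, 0.056], [0.456, -0.118, 0.056], [0.399, 0.162, 0.056]]
deck [0.492 0.06  0.05 ]
jar [0.554 0.029 0.101]
cap1 [ 0.47  -0.015  0.063]
cap2 [0.445 0.108 0.065]
cap3 [ 0.625 -0.012  0.065]
cap4 [0.595 0.117 0.064]
bottop [ 0.779 -0.011  0.119]
rack [0.503 0.218 0.104]
tray [ 0.573 -0.15   0.004]
stand ((535.0
[... 463 characters left out ...]
45 0.085] [0.535 0.262 0.107]
top [199 258  14  13 143] [0.495 0.212 0.087] [0.514 0.229 0.106]
top [181 263  15  12 149] [0.49  0.239 0.086] [0.507 0.258 0.107]
top [202 276  14  12 144] [0.469 0.207 0.086] [0.486 0.224 0.107]
top [184 280  15  13 153] [0.462 0.233 0.085] [0.481 0.252 0.106]
top [205 294  15  13 149] [0.44  0.201 0.086] [0.459 0.219 0.106]
top [187 298  15  13 156] [0.435 0.228 0.086] [0.453 0.247 0.107]
scene [333 168  17  16 210] [0.538 0.013 0.085] [0.571 0.046 0.102]
scene [421 182  28  52 521] [0.441 0.201 0.085] [0.57  0.241 0.105]
scene [435 186  28  54 541] [0.436 0.228 0.085] [0.564 0.268 0.105]
scene [238 221  23  27 432] [ 0.762 -0.03   0.085] [0.803 0.01  0.122]
```

Emit:
send_rows:
  increments:
    - {"gripper": 1.2,"dx": 3.7,"dy": 4.4,"dz": 0,"twist": 0.112}
    - {"gripper": 1.2,"dx": 7.4,"dy": 8.8,"dz": 0,"twist": 0.224}
    - {"gripper": 1.2,"dx": 11.1,"dy": 13.2,"dz": 0,"twist": 0.336}
    - {"gripper": 1.2,"dx": 14.8,"dy": 17.6,"dz": 0,"twist": 0.448}
    - {"gripper": 1.2,"dx": 18.5,"dy": 22,"dz": 0,"twist": 0.56}
    - {"gripper": 1.2,"dx": 22.2,"dy": 26.4,"dz": 0,"twist": 0.672}
    - {"gripper": 1.2,"dx": 25.9,"dy": 30.8,"dz": 0,"twist": 0.784}
    - {"gripper": 1.2,"dx": 29.6,"dy": 35.2,"dz": 0,"twist": 0.896}
    - {"gripper": 1.2,"dx": 33.3,"dy": 39.6,"dz": 0,"twist": 1.008}
    - {"gripper": 1.2,"dx": 37,"dy": 44,"dz": 0,"twist": 1.12}

```text
time_s: 1.35
position: [0.4175, 0.1323, 0.4048]
orientation: [0.772, -0.636, 0.0, -0.0]
wrist_force: [0.7, 0.7, 0.7]
width: 0.0123
grip_force: 0.0
```

```bash
cat > st.py <<'E'
from bench import *
from scipy.spatial.transform import Rotation as Ro
import numpy as np
C=np.array([.538,.042]);th=.194;u=np.array([np.cos(th),np.sin(th)]);v=np.array([-u[1],u[0]])
def show(targets=()):
    s=get_state();p=s['position'];M=Ro.from_quat(s['orientation']).as_matrix();r=p[:2]-C
    print('t',round(s['time_s'],2),'p',p.round(4),'stand',(r@u).round(4),(r@v).round(4),'tip',round(p[2]-.178,4),'xang',np.arctan2(M[1,0],M[0,0]).round(3),'want',round(th-np.pi/2,3),'w',round(s['width'],4),'F',s['wrist_force'].round(1))
    for a,b,tip in targets:
        d=np.r_[C+a*u+b*v,tip+.178]-p;print((a,b,tip),'tool cm',(M.T@d*100).round(2))
E
python3 -c "
from st import *
show([(-.075,.015,.056),(.073,.0,.056)])"
```

```text
t 1.35 p [0.4175 0.1323 0.4048] stand -0.1008 0.1118 tip 0.2268 xang -1.378 want -1.377 w 0.0123 F [0.7 0.7 0.7]
(-0.075, 0.015, 0.056) tool cm [ 9.68 -2.58 17.08]
(0.073, 0.0, 0.056) tool cm [ 11.17 -17.39  17.08]
```

Emit:
send_rows:
  increments:
    - {"gripper": 1.2,"dx": 4,"dy": -1.3,"dz": 2,"twist": 0}
    - {"gripper": 1.2,"dx": 8,"dy": -2.6,"dz": 4,"twist": 0}
    - {"gripper": 1.2,"dx": 9.7,"dy": -2.6,"dz": 7,"twist": 0}
    - {"gripper": 1.2,"dx": 9.7,"dy": -2.6,"dz": 10,"twist": 0}
    - {"gripper": 1.2,"dx": 9.7,"dy": -2.6,"dz": 12,"twist": 0}
    - {"gripper": 1.2,"dx": 9.7,"dy": -2.6,"dz": 14,"twist": 0}
    - {"gripper": 1.2,"dx": 9.7,"dy": -2.6,"dz": 15.5,"twist": 0}
    - {"gripper": 1.2,"dx": 9.7,"dy": -2.6,"dz": 16.5,"twist": 0}
    - {"gripper": 1.2,"dx": 9.7,"dy": -2.6,"dz": 17.1,"twist": 0}
    - {"gripper": 1.2,"dx": 9.7,"dy": -2.6,"dz": 17.1,"twist": 0}

```text
time_s: 2.6
position: [0.4617, 0.0441, 0.2335]
orientation: [0.773, -0.635, -0.0, 0.0]
wrist_force: [-0.4, 0.0, 0.5]
width: 0.0117
grip_force: 0.0
```

```bash
python3 -c "
from st import *
import cv2
show([(-.075,-.165,.056)])
c=camera('top');cv2.imwrite('pics/a.png',cv2.resize(c['image'][130:350,170:510,::-1],None,fx=2.3,fy=2.3))
c=camera('scene');cv2.imwrite('pics/b.png',cv2.resize(c['image'][120:300,200:500,::-1],None,fx=2.6,fy=2.6))"
```

```text
t 2.6 p [0.4617 0.0441 0.2335] stand -0.0745 0.0167 tip 0.0555 xang -1.375 want -1.377 w 0.0117 F [-0.4  0.   0.5]
(-0.075, -0.165, 0.056) tool cm [18.17  0.09 -0.05]
```

View pics/b.png

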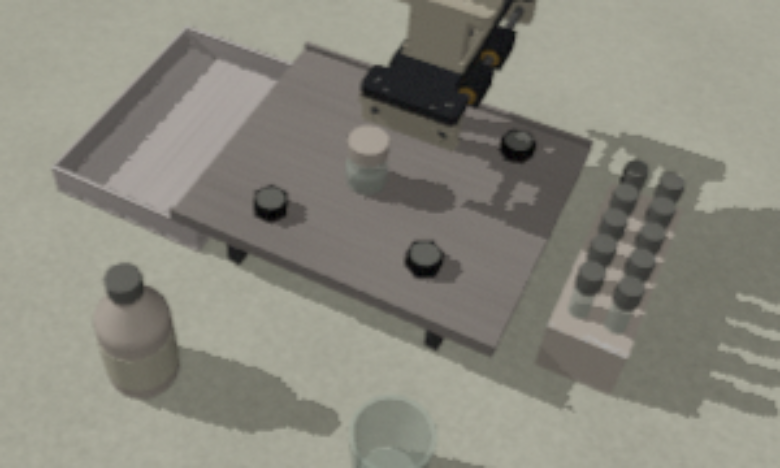

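The scene crop shows the fingers down in the near lane between cap1 and cap2 (520,145), clear of the jar (367,160). Sweeping cap1.

Emit:
send_rows:
  increments:
    - {"gripper": 1.2,"dx": 1.2,"dy": 0,"dz": 0,"twist": 0}
    - {"gripper": 1.2,"dx": 2.4,"dy": 0,"dz": 0,"twist": 0}
    - {"gripper": 1.2,"dx": 3.6,"dy": 0,"dz": 0,"twist": 0}
    - {"gripper": 1.2,"dx": 4.8,"dy": 0,"dz": 0,"twist": 0}
    - {"gripper": 1.2,"dx": 6.0,"dy": 0,"dz": 0,"twist": 0}
    - {"gripper": 1.2,"dx": 7.2,"dy": 0,"dz": 0,"twist": 0}
    - {"gripper": 1.2,"dx": 8.4,"dy": 0,"dz": 0,"twist": 0}
    - {"gripper": 1.2,"dx": 9.6,"dy": 0,"dz": 0,"twist": 0}
    - {"gripper": 1.2,"dx": 10.8,"dy": 0,"dz": 0,"twist": 0}
    - {"gripper": 1.2,"dx": 12,"dy": 0,"dz": 0,"twist": 0}

```text
time_s: 3.95
position: [0.4852, -0.0744, 0.2336]
orientation: [0.773, -0.635, -0.0, 0.0]
wrist_force: [-0.1, 0.1, -0.3]
width: 0.012
grip_force: 0.0
```

Emit:
send_rows:
  increments:
    - {"gripper": 1.2,"dx": 1,"dy": 0,"dz": 0,"twist": 0}
    - {"gripper": 1.2,"dx": 2,"dy": 0,"dz": 0,"twist": 0}
    - {"gripper": 1.2,"dx": 3,"dy": 0,"dz": 0,"twist": 0}
    - {"gripper": 1.2,"dx": 4,"dy": 0,"dz": 0,"twist": 0}
    - {"gripper": 1.2,"dx": 5,"dy": 0,"dz": 0,"twist": 0}
    - {"gripper": 1.2,"dx": 6.2,"dy": 0,"dz": 0,"twist": 0}
    - {"gripper": 1.2,"dx": 6.2,"dy": 0,"dz": 0,"twist": 0}
    - {"gripper": 1.2,"dx": 6.2,"dy": 0,"dz": -2,"twist": 0}
    - {"gripper": 1.2,"dx": 6.2,"dy": 0,"dz": -4,"twist": 0}
    - {"gripper": 1.2,"dx": 6.2,"dy": 0,"dz": -4,"twist": 0}

```text
time_s: 5.2
position: [0.4977, -0.1343, 0.2751]
orientation: [0.773, -0.634, 0.001, -0.001]
wrist_force: [0.5, 1.0, 0.1]
width: 0.0123
grip_force: 0.0
```

```bash
python3 -c "
from st import *
import cv2
show([(-.075,.118,.056),(-.075,.118,.1)])
c=camera('scene');cv2.imwrite('pics/c.png',cv2.resize(c['image'][120:300,200:500,::-1],None,fx=2.6,fy=2.6))"
```

```text
t 5.2 p [ 0.4977 -0.1343  0.2751] stand -0.0736 -0.1653 tip 0.0971 xang -1.375 want -1.377 w 0.0123 F [0.5 1.  0.1]
(-0.075, 0.118, 0.056) tool cm [-28.33   0.09   4.09]
(-0.075, 0.118, 0.1) tool cm [-28.33   0.08  -0.31]
```

View pics/c.png

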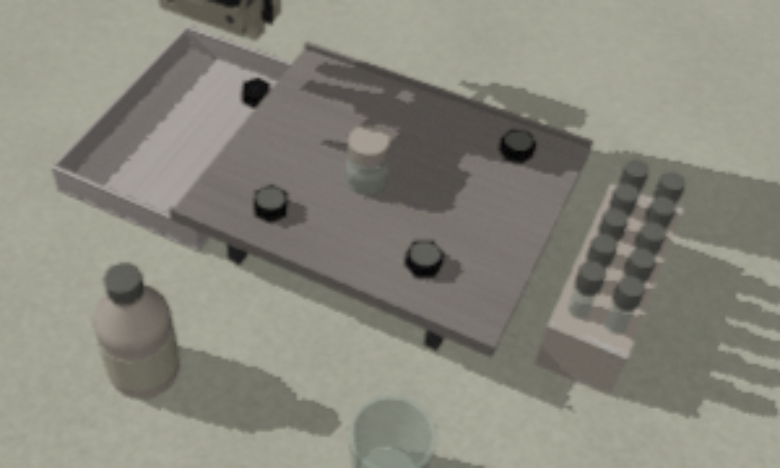

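Cap1 is in the tray at (255,92); everything else is unmoved. Next cap2.

Emit:
send_rows:
  increments:
    - {"gripper": 1.2,"dx": -5,"dy": 0,"dz": 0,"twist": 0}
    - {"gripper": 1.2,"dx": -10,"dy": 0,"dz": 0,"twist": 0}
    - {"gripper": 1.2,"dx": -15,"dy": 0,"dz": 0,"twist": 0}
    - {"gripper": 1.2,"dx": -20,"dy": 0,"dz": 0,"twist": 0}
    - {"gripper": 1.2,"dx": -25,"dy": 0,"dz": 0,"twist": 0}
    - {"gripper": 1.2,"dx": -28.7,"dy": 0,"dz": 0,"twist": 0}
    - {"gripper": 1.2,"dx": -28.7,"dy": 0,"dz": 0,"twist": 0}
    - {"gripper": 1.2,"dx": -28.7,"dy": 0.1,"dz": 2,"twist": 0}
    - {"gripper": 1.2,"dx": -28.7,"dy": 0.1,"dz": 4,"twist": 0}
    - {"gripper": 1.2,"dx": -28.7,"dy": 0.1,"dz": 4.1,"twist": 0}

```text
time_s: 6.5
position: [0.4396, 0.1458, 0.2311]
orientation: [0.773, -0.635, -0.0, 0.002]
wrist_force: [-0.8, 0.6, 0.4]
width: 0.012
grip_force: 0.0
```

Emit:
send_rows:
  increments:
    - {"gripper": 1.2,"dx": 1.2,"dy": 0,"dz": 0,"twist": 0}
    - {"gripper": 1.2,"dx": 2.4,"dy": 0,"dz": 0,"twist": 0}
    - {"gripper": 1.2,"dx": 3.6,"dy": 0,"dz": 0,"twist": 0}
    - {"gripper": 1.2,"dx": 4.8,"dy": 0,"dz": 0,"twist": 0}
    - {"gripper": 1.2,"dx": 6.0,"dy": 0,"dz": 0,"twist": 0}
    - {"gripper": 1.2,"dx": 7.2,"dy": 0,"dz": 0,"twist": 0}
    - {"gripper": 1.2,"dx": 8.4,"dy": 0,"dz": 0,"twist": 0}
    - {"gripper": 1.2,"dx": 9.6,"dy": 0,"dz": 0,"twist": 0}
    - {"gripper": 1.2,"dx": 10.8,"dy": 0,"dz": 0,"twist": 0}
    - {"gripper": 1.2,"dx": 12,"dy": 0,"dz": 0,"twist": 0}

```text
time_s: 7.75
position: [0.4638, 0.0284, 0.2326]
orientation: [0.773, -0.635, -0.0, 0.0]
wrist_force: [-0.2, 0.7, 0.1]
width: 0.0119
grip_force: 0.0
```

```bash
python3 -c "
from st import *
import cv2
show([(-.075,-.165,.056)])
c=camera('scene');cv2.imwrite('pics/d.png',cv2.resize(c['image'][120:300,200:500,::-1],None,fx=2.6,fy=2.6))"
```

```text
t 7.75 p [0.4638 0.0284 0.2326] stand -0.0755 0.0009 tip 0.0546 xang -1.375 want -1.377 w 0.0119 F [-0.2  0.7  0.1]
(-0.075, -0.165, 0.056) tool cm [ 1.659e+01 -1.000e-02 -1.400e-01]
```

View pics/d.png

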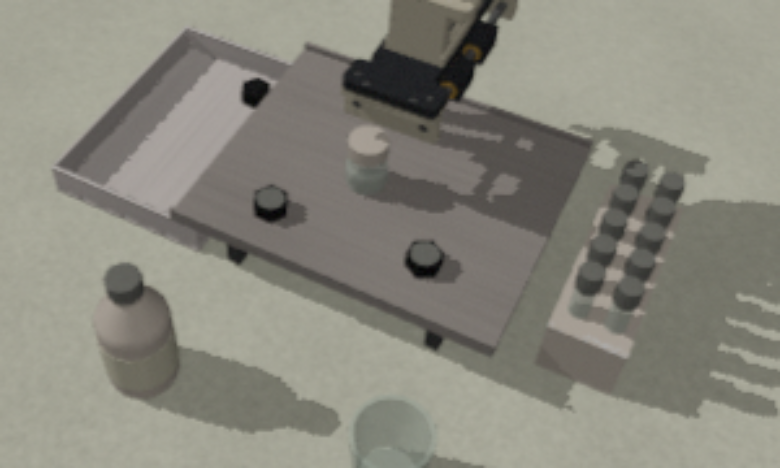

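Cap2 is being pushed ahead, hidden behind the gripper. Jar, rack and the far caps are unmoved.

Emit:
send_rows:
  increments:
    - {"gripper": 1.2,"dx": 1.3,"dy": 0,"dz": -0.1,"twist": 0}
    - {"gripper": 1.2,"dx": 2.6,"dy": 0,"dz": -0.1,"twist": 0}
    - {"gripper": 1.2,"dx": 3.9,"dy": 0,"dz": -0.1,"twist": 0}
    - {"gripper": 1.2,"dx": 5.2,"dy": 0,"dz": -0.1,"twist": 0}
    - {"gripper": 1.2,"dx": 6.5,"dy": 0,"dz": -0.1,"twist": 0}
    - {"gripper": 1.2,"dx": 7.8,"dy": 0,"dz": -0.1,"twist": 0}
    - {"gripper": 1.2,"dx": 9.1,"dy": 0,"dz": -0.1,"twist": 0}
    - {"gripper": 1.2,"dx": 10.4,"dy": 0,"dz": -0.1,"twist": 0}
    - {"gripper": 1.2,"dx": 11.7,"dy": 0,"dz": -0.1,"twist": 0}
    - {"gripper": 1.2,"dx": 13,"dy": 0,"dz": -0.1,"twist": 0}

```text
time_s: 9.05
position: [0.4891, -0.0992, 0.2336]
orientation: [0.773, -0.635, -0.0, 0.0]
wrist_force: [0.2, 0.9, -0.3]
width: 0.0118
grip_force: 0.0
```

Emit:
send_rows:
  increments:
    - {"gripper": 1.2,"dx": 1.3,"dy": 0,"dz": 0,"twist": 0}
    - {"gripper": 1.2,"dx": 2.6,"dy": 0,"dz": 0,"twist": 0}
    - {"gripper": 1.2,"dx": 3.6,"dy": 0,"dz": 0,"twist": 0}
    - {"gripper": 1.2,"dx": 3.6,"dy": 0,"dz": 0,"twist": 0}
    - {"gripper": 1.2,"dx": 3.6,"dy": 0,"dz": -3,"twist": 0}
    - {"gripper": 1.2,"dx": 3.6,"dy": 0,"dz": -6,"twist": 0}
    - {"gripper": 1.2,"dx": 3.6,"dy": 0,"dz": -9,"twist": 0}
    - {"gripper": 1.2,"dx": 3.6,"dy": 0,"dz": -11,"twist": 0}
    - {"gripper": 1.2,"dx": 3.6,"dy": 0,"dz": -11,"twist": 0}
    - {"gripper": 1.2,"dx": 3.6,"dy": 0,"dz": -11,"twist": 0}

```text
time_s: 10.3
position: [0.4956, -0.1335, 0.343]
orientation: [0.773, -0.635, -0.0, 0.0]
wrist_force: [-0.2, -1.0, 0.6]
width: 0.0123
grip_force: 0.0
```

```bash
python3 -c "
from st import *
import cv2
from h import *
show([(.0735,-.005,.056)])
c=camera('scene');cv2.imwrite('pics/e.png',cv2.resize(c['image'][120:300,200:500,::-1],None,fx=2.6,fy=2.6))
for ce,s in blobs(c,40,30):
  p=ray(c,ce,.057)[0]
  r=p[:2]-C
  if .3<p[0]<.8 and abs(p[1])<.3: print(ce.round(1),p.round(3),(r@u).round(4),(r@v).round(4))"
```

```text
t 10.3 p [ 0.4956 -0.1335  0.343 ] stand -0.0755 -0.164 tip 0.165 xang -1.375 want -1.377 w 0.0123 F [-0.2 -1.   0.6]
(0.0735, -0.005, 0.056) tool cm [-15.86 -14.94  10.89]
[297.6 154.9] [ 0.535 -0.109  0.057] -0.0324 -0.1476
[303.8 201.3] [ 0.633 -0.005  0.057] 0.0844 -0.0647
[362.4 223. ] [0.602 0.122 0.057] 0.0786 0.0661
```

View pics/e.png

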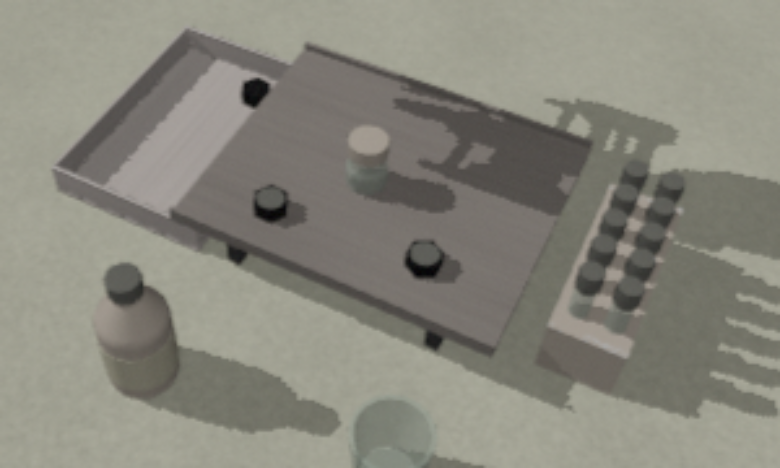

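Only one cap shows in the tray here, at (255,92); the other may be hidden behind the deck edge. I'll check from the top camera once the arm has moved to the far lane.

Emit:
send_rows:
  increments:
    - {"gripper": 1.2,"dx": -4,"dy": -4,"dz": 0,"twist": 0}
    - {"gripper": 1.2,"dx": -8,"dy": -8,"dz": 0,"twist": 0}
    - {"gripper": 1.2,"dx": -12,"dy": -12,"dz": 0,"twist": 0}
    - {"gripper": 1.2,"dx": -16,"dy": -15.2,"dz": 0,"twist": 0}
    - {"gripper": 1.2,"dx": -16,"dy": -15.2,"dz": 1,"twist": 0}
    - {"gripper": 1.2,"dx": -16,"dy": -15.2,"dz": 4,"twist": 0}
    - {"gripper": 1.2,"dx": -16,"dy": -15.2,"dz": 7,"twist": 0}
    - {"gripper": 1.2,"dx": -16,"dy": -15.2,"dz": 9.5,"twist": 0}
    - {"gripper": 1.2,"dx": -16,"dy": -15.2,"dz": 10.9,"twist": 0}
    - {"gripper": 1.2,"dx": -16,"dy": -15.2,"dz": 10.9,"twist": 0}

```text
time_s: 11.6
position: [0.6134, 0.0524, 0.2333]
orientation: [0.773, -0.635, -0.001, 0.001]
wrist_force: [0.2, 0.6, 0.7]
width: 0.0118
grip_force: 0.0
```

```bash
python3 -c "
from st import *
import cv2
show([(.076,-.165,.056)])
a=camera('top')['image'][130:340,180:510,::-1];b=camera('scene')['image'][110:320,200:500,::-1]
f=lambda i:cv2.convertScaleAbs(cv2.resize(i,(400*i.shape[1]//330,300)),alpha=1.6)
cv2.imwrite('pics/f.png',np.hstack([f(a),f(b)]))"
```

```text
t 11.6 p [0.6134 0.0524 0.2333] stand 0.076 -0.0044 tip 0.0553 xang -1.375 want -1.377 w 0.0118 F [0.2 0.6 0.7]
(0.076, -0.165, 0.056) tool cm [16.06  0.02 -0.06]
```

View pics/f.png

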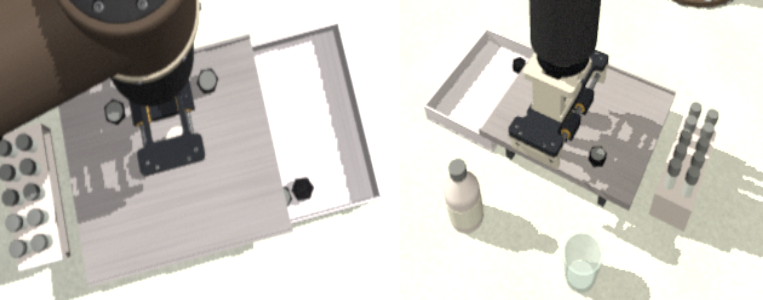

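The top view shows one cap in the tray at (302,188) and another beside it at (285,195), just at the deck end. The near lane is empty. Sweeping cap3.

Emit:
send_rows:
  increments:
    - {"gripper": 1.2,"dx": 1.2,"dy": 0,"dz": 0,"twist": 0}
    - {"gripper": 1.2,"dx": 2.4,"dy": 0,"dz": 0,"twist": 0}
    - {"gripper": 1.2,"dx": 3.6,"dy": 0,"dz": 0,"twist": 0}
    - {"gripper": 1.2,"dx": 4.8,"dy": 0,"dz": 0,"twist": 0}
    - {"gripper": 1.2,"dx": 6.0,"dy": 0,"dz": 0,"twist": 0}
    - {"gripper": 1.2,"dx": 7.2,"dy": 0,"dz": 0,"twist": 0}
    - {"gripper": 1.2,"dx": 8.4,"dy": 0,"dz": 0,"twist": 0}
    - {"gripper": 1.2,"dx": 9.6,"dy": 0,"dz": 0,"twist": 0}
    - {"gripper": 1.2,"dx": 10.8,"dy": 0,"dz": 0,"twist": 0}
    - {"gripper": 1.2,"dx": 12,"dy": 0,"dz": 0,"twist": 0}

```text
time_s: 12.95
position: [0.6374, -0.0656, 0.2346]
orientation: [0.773, -0.635, -0.0, 0.0]
wrist_force: [-0.1, -0.3, -0.5]
width: 0.0121
grip_force: 0.0
```

Emit:
send_rows:
  increments:
    - {"gripper": 1.2,"dx": 1.2,"dy": 0,"dz": 0,"twist": 0}
    - {"gripper": 1.2,"dx": 2.4,"dy": 0,"dz": 0,"twist": 0}
    - {"gripper": 1.2,"dx": 3.6,"dy": 0,"dz": 0,"twist": 0}
    - {"gripper": 1.2,"dx": 4.2,"dy": 0,"dz": 0,"twist": 0}
    - {"gripper": 1.2,"dx": 4.2,"dy": 0,"dz": 0,"twist": 0}
    - {"gripper": 1.2,"dx": 4.2,"dy": 0,"dz": -2,"twist": 0}
    - {"gripper": 1.2,"dx": 4.2,"dy": 0,"dz": -4,"twist": 0}
    - {"gripper": 1.2,"dx": 4.2,"dy": 0,"dz": -6,"twist": 0}
    - {"gripper": 1.2,"dx": 4.2,"dy": 0,"dz": -6,"twist": 0}
    - {"gripper": 1.2,"dx": 4.2,"dy": 0,"dz": -6,"twist": 0}

```text
time_s: 14.2
position: [0.6451, -0.1057, 0.2941]
orientation: [0.773, -0.634, -0.0, 0.0]
wrist_force: [0.0, -0.9, -0.4]
width: 0.0115
grip_force: 0.0
```

```bash
python3 -c "
from st import *
import cv2
from h import *
show([(.0745,.1,.056)])
a=camera('top')['image'][130:340,180:510,::-1];c=camera('scene');b=c['image'][110:320,200:500,::-1]
f=lambda i:cv2.convertScaleAbs(cv2.resize(i,(400*i.shape[1]//330,300)),alpha=1.6)
cv2.imwrite('pics/g.png',np.hstack([f(a),f(b)]))
for ce,s in blobs(c,40,30):
  p=ray(c,ce,.057)[0]
  r=p[:2]-C
  if .3<p[0]<.8 and abs(p[1])<.3: print(ce.round(1),p.round(3),(r@u).round(4),(r@v).round(4))"
```

```text
t 14.2 p [ 0.6451 -0.1057  0.2941] stand 0.0766 -0.1656 tip 0.1161 xang -1.375 want -1.377 w 0.0115 F [ 0.  -0.9 -0.4]
(0.0745, 0.1, 0.056) tool cm [-26.56   0.15   6.02]
[297.6 154.8] [ 0.534 -0.109  0.057] -0.0326 -0.1477
[264.3 194.5] [ 0.672 -0.083  0.057] 0.1074 -0.148
[361.7 222.4] [0.602 0.12  0.057] 0.0778 0.0643
```

View pics/g.png

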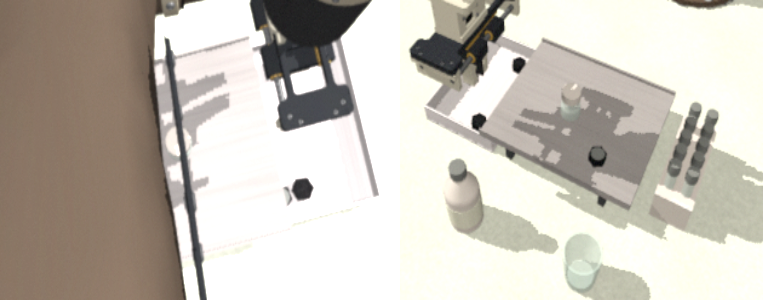

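Cap3 is in the tray at (478,122); cap4 is still on the deck at (597,155). Last sweep.

Emit:
send_rows:
  increments:
    - {"gripper": 1.2,"dx": -5,"dy": 0,"dz": 0,"twist": 0}
    - {"gripper": 1.2,"dx": -10,"dy": 0,"dz": 0,"twist": 0}
    - {"gripper": 1.2,"dx": -15,"dy": 0,"dz": 0,"twist": 0}
    - {"gripper": 1.2,"dx": -20,"dy": 0,"dz": 0,"twist": 0}
    - {"gripper": 1.2,"dx": -25,"dy": 0.1,"dz": 0,"twist": 0}
    - {"gripper": 1.2,"dx": -26.8,"dy": 0.1,"dz": 0,"twist": 0}
    - {"gripper": 1.2,"dx": -26.8,"dy": 0.1,"dz": 0.5,"twist": 0}
    - {"gripper": 1.2,"dx": -26.8,"dy": 0.1,"dz": 3,"twist": 0}
    - {"gripper": 1.2,"dx": -26.8,"dy": 0.1,"dz": 5,"twist": 0}
    - {"gripper": 1.2,"dx": -26.8,"dy": 0.1,"dz": 6,"twist": 0}

```text
time_s: 15.55
position: [0.5921, 0.1552, 0.2329]
orientation: [0.772, -0.635, -0.0, 0.001]
wrist_force: [-0.4, 0.8, 0.6]
width: 0.0116
grip_force: 0.0
```

Emit:
send_rows:
  increments:
    - {"gripper": 1.2,"dx": 1.2,"dy": 0,"dz": 0,"twist": 0}
    - {"gripper": 1.2,"dx": 2.4,"dy": 0,"dz": 0,"twist": 0}
    - {"gripper": 1.2,"dx": 3.6,"dy": 0,"dz": 0,"twist": 0}
    - {"gripper": 1.2,"dx": 4.8,"dy": 0,"dz": 0,"twist": 0}
    - {"gripper": 1.2,"dx": 6.0,"dy": 0,"dz": 0,"twist": 0}
    - {"gripper": 1.2,"dx": 7.2,"dy": 0,"dz": 0,"twist": 0}
    - {"gripper": 1.2,"dx": 8.4,"dy": 0,"dz": 0,"twist": 0}
    - {"gripper": 1.2,"dx": 9.6,"dy": 0,"dz": 0,"twist": 0}
    - {"gripper": 1.2,"dx": 10.8,"dy": 0,"dz": 0,"twist": 0}
    - {"gripper": 1.2,"dx": 12,"dy": 0,"dz": 0,"twist": 0}

```text
time_s: 16.8
position: [0.6158, 0.0382, 0.2347]
orientation: [0.773, -0.635, 0.0, 0.0]
wrist_force: [-0.1, 0.7, 0.2]
width: 0.012
grip_force: 0.1
```

Emit:
send_rows:
  increments:
    - {"gripper": 1.2,"dx": 1.2,"dy": 0,"dz": 0,"twist": 0}
    - {"gripper": 1.2,"dx": 2.4,"dy": 0,"dz": 0,"twist": 0}
    - {"gripper": 1.2,"dx": 3.6,"dy": 0,"dz": 0,"twist": 0}
    - {"gripper": 1.2,"dx": 4.8,"dy": 0,"dz": 0,"twist": 0}
    - {"gripper": 1.2,"dx": 6.0,"dy": 0,"dz": 0,"twist": 0}
    - {"gripper": 1.2,"dx": 7.2,"dy": 0,"dz": 0,"twist": 0}
    - {"gripper": 1.2,"dx": 8.4,"dy": 0,"dz": 0,"twist": 0}
    - {"gripper": 1.2,"dx": 9.6,"dy": 0,"dz": 0,"twist": 0}
    - {"gripper": 1.2,"dx": 10.8,"dy": 0,"dz": 0,"twist": 0}
    - {"gripper": 1.2,"dx": 12,"dy": 0,"dz": 0,"twist": 0}

```text
time_s: 18.05
position: [0.6392, -0.0796, 0.2346]
orientation: [0.773, -0.635, 0.0, 0.0]
wrist_force: [0.2, 1.0, 1.3]
width: 0.0121
grip_force: 0.0
```

```bash
python3 -c "
from st import *
show([(.0745,-.165,.056)])"
```

```text
t 18.05 p [ 0.6392 -0.0796  0.2346] stand 0.0758 -0.1388 tip 0.0566 xang -1.375 want -1.377 w 0.0121 F [0.2 1.  1.3]
(0.0745, -0.165, 0.056) tool cm [2.62 0.14 0.06]
```

Finish the push, then lift and back the arm off toward the robot's right so the cameras see the stand.

Emit:
send_rows:
  increments:
    - {"gripper": 1.2,"dx": 1.2,"dy": 0,"dz": 0,"twist": 0}
    - {"gripper": 1.2,"dx": 2.6,"dy": 0,"dz": 0,"twist": 0}
    - {"gripper": 1.2,"dx": 2.6,"dy": 0,"dz": 0,"twist": 0}
    - {"gripper": 1.2,"dx": 2.6,"dy": 0,"dz": -4,"twist": 0}
    - {"gripper": 1.2,"dx": 2.6,"dy": 0,"dz": -8,"twist": 0}
    - {"gripper": 1.2,"dx": 2.6,"dy": 0,"dz": -12,"twist": 0}
    - {"gripper": 1.2,"dx": 5,"dy": 2,"dz": -16,"twist": 0}
    - {"gripper": 1.2,"dx": 9,"dy": 4,"dz": -17,"twist": 0}
    - {"gripper": 1.2,"dx": 13,"dy": 6,"dz": -17,"twist": 0}
    - {"gripper": 1.2,"dx": 17,"dy": 8,"dz": -17,"twist": 0}

```text
time_s: 19.3
position: [0.5931, -0.2619, 0.4051]
orientation: [0.773, -0.634, 0.0, -0.0]
wrist_force: [0.6, 0.1, -0.3]
width: 0.012
grip_force: 0.0
```

Emit:
send_rows:
  increments:
    - {"gripper": 1.2,"dx": 4,"dy": 2,"dz": 0,"twist": 0}
    - {"gripper": 1.2,"dx": 8,"dy": 4,"dz": 0,"twist": 0}
    - {"gripper": 1.2,"dx": 12,"dy": 6,"dz": 0,"twist": 0}
    - {"gripper": 1.2,"dx": 15,"dy": 8,"dz": 0,"twist": 0}
    - {"gripper": 1.2,"dx": 15,"dy": 8,"dz": 0,"twist": 0}
    - {"gripper": 1.2,"dx": 15,"dy": 8,"dz": 0,"twist": 0}
    - {"gripper": 1.2,"dx": 15,"dy": 8,"dz": 0,"twist": 0}
    - {"gripper": 1.2,"dx": 15,"dy": 8,"dz": 0,"twist": 0}
    - {"gripper": 1.2,"dx": 15,"dy": 8,"dz": 0,"twist": 0}
    - {"gripper": 1.2,"dx": 15,"dy": 8,"dz": 0,"twist": 0}

```text
time_s: 20.55
position: [0.5445, -0.4235, 0.4047]
orientation: [0.773, -0.634, 0.0, -0.0]
wrist_force: [0.2, -0.4, -0.0]
width: 0.0119
grip_force: 0.0
```

```bash
python3 -c "
from st import *
import cv2
show()
a=camera('top')['image'][130:340,180:510,::-1];b=camera('scene')['image'][110:320,200:500,::-1]
f=lambda i:cv2.convertScaleAbs(cv2.resize(i,(400*i.shape[1]//330,300)),alpha=1.4)
cv2.imwrite('pics/i.png',np.hstack([f(a),f(b)]))"
```

```text
t 20.55 p [ 0.5445 -0.4235  0.4047] stand -0.0833 -0.458 tip 0.2267 xang -1.374 want -1.377 w 0.0119 F [ 0.2 -0.4 -0. ]
```

View pics/i.png

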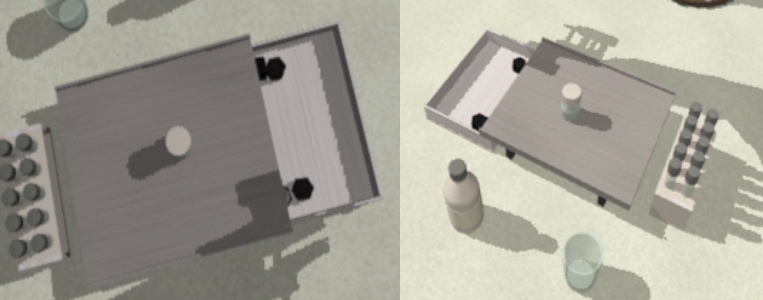

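```bash
python3 -c "
from st import *
import cv2
c=camera('top');I=c['image'];z=c['range_z']
def P(u_,v_):
  q=np.linalg.inv(c['mtx'])@[u_,v_,1]*z[v_,u_];p=c['R'].T@(q-c['t']);r=p[:2]-C;return [round(float(x),3) for x in (r@u,r@v,p[2])]
for n,(a,b) in dict(near1=(429,262),near2=(416,267),far1=(407,178),far2=(397,178),jar=(327,229),bottle=(347,86)).items(): print(n,P(a,b),I[b,a])
f=lambda i:cv2.convertScaleAbs(cv2.resize(i[:,:,::-1],(390,390),interpolation=cv2.INTER_CUBIC),alpha=1.5)
cv2.imwrite('pics/j.png',np.hstack([f(I[240:290,390:440]),f(I[150:200,380:430])]))"
```

```text
near1 [-0.073, -0.172, 0.018] [12 13 14]
near2 [-0.076, -0.148, 0.018] [61 61 59]
far1 [0.077, -0.172, 0.021] [13 12 14]
far2 [0.079, -0.153, 0.031] [11 10 10]
jar [0.012, -0.016, 0.098] [124 118 113]
bottle [0.226, -0.098, 0.121] [63 63 61]
```

View pics/j.png

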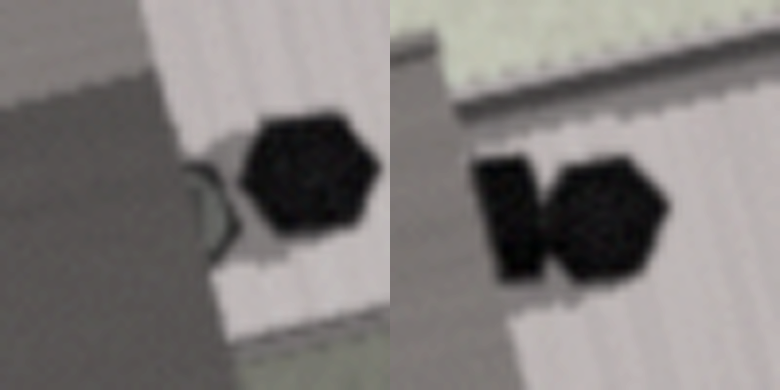

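All four caps are in the tray. The near pair lies flat with tops at 18 mm; of the far pair, one is flat and one stands on its side with its top at 31 mm. The deck holds only the jar, which has not moved.

```bash
python3 -c "
from bench import *
print(finish_job())"
```

```text
the job is handed in; nothing more can be done
None
```

I swept all four caps off the deck into the tray (one stands on its side there), left the jar, rack, bottle and beaker standing in place, and handed the job in at about 20.6 s; the hand-in returned no verdict.

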